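# Stop a UV steriliser, take out its tool basket and close it again

## Task

Cut short the run of the white UV steriliser: turn its timer knob anticlockwise, back to the zero stop, before you open it (the lamps must be off), then lift the lid by its bow handle all the way back until it stands by itself on its stop. Lift the wire basket out by its handle and set it down level on the dark mat, wholly inside the mat's edges, with both tweezers still lying in it. Then bring the lid down again until it is fully shut, lowering it by hand and never letting it drop, let go, and leave the jar, the pin tin and the spare lens where they are.

Things in the scene. Friction and masses are not known exactly. Their poses are not given: they have to be found in the camera images.
- steriliser: White bench UV steriliser, fixed, 132 mm deep (x), 216 mm wide (y). Origin: centre of its underside, on the desk; front faces -x. Left part: chamber, inside x -60..60, y -48..102 mm, floor z 14, rim z 92 mm, walls 6 mm; the shut lid covers it, top z 106. Right part: control column, y -108..-54 mm, top z 106 mm, carries the timer knob.
- lid (a joint): Lid hinge, rad: 0 = shut on the rim; grows as the front edge is lifted; 1.83 = leaning 15 degrees back past upright, resting on its stop. The lid weighs about 0.35 kg and swings almost freely: let go before upright (1.57) it falls shut, well past upright it leans on the stop and stays. Two lamp tubes are fixed under it.
- lid_hinge (a point): Point on the lid's hinge line, in line with the middle of the lid handle; the hinge line runs along the steriliser's y axis, 66 mm behind its origin and 96 mm above the desk. Axes as the steriliser's.
- lid_grip (a point): Middle of the lid's bow handle: round black sleeve, 12 mm in diameter, 74 mm long, parallel to the hinge line, 38 mm off the lid's front edge, free all round (posts 48 mm either side of its middle). Shut, it is 170 mm in front of the hinge line and 4 mm higher (100 mm above the desk); it swings round the hinge line at 170 mm. Frame turns with the lid; y along the sleeve.
- timer (a joint): Timer knob on top of the control column, rad: 0 = at its zero stop (lamps off), grows clockwise seen from above; starts between 0.6 and 1.4. It stays where it is left; turning it takes about 0.05 N m; it cannot pass the stop.
- timer_grip (a point): Point on the vertical axis of the timer knob, 129 mm above the desk. Black bar grip along this frame's x, 44 mm long, 12 mm thick, from 16 mm below to 10 mm above this point, on a round skirt 48 mm wide; white line at its -x end. At zero the bar lies along the steriliser's x with the line to the front. The lid's edge is 28 mm to its left, 23 mm lower than this point.
- basket: Loose wire tool basket of steel, 76 mm (its x) by 136 mm (its y), sides 26 mm high, about 0.22 kg; origin at the centre of its underside, z up. At the start it stands in the chamber with its length along the steriliser's y. A fixed bail rises from the middles of the two short sides.
- basket_grip (a point): Middle of the basket's handle: a round black sleeve 12 mm in diameter and 76 mm long along the basket's y axis, 64 mm above its underside, over its centre of mass.
- corner_a (a point): Corner of the basket's underside at its (-34, -64) mm.
- corner_b (a point): Corner of the basket's underside at its (34, -64) mm.
- corner_c (a point): Corner of the basket's underside at its (34, 64) mm.
- corner_d (a point): Corner of the basket's underside at its (-34, 64) mm.
- tweezers_a: Loose steel tweezers, 13 x 122 x 9 mm, lying along the basket's length in it; origin at the centre of the underside.
- tweezers_b: The second tweezers in the basket, 13 x 122 x 9 mm; origin at the centre of the underside.
- mat: Dark rubber mat, fixed, 170 mm (its x, about away from the robot) by 125 mm (its y) by 3 mm, left of the yellow compartment boxes, which are 116 mm high and stand between it and the steriliser; origin at the centre of its underside on the desk.
- jar: Bystander: loose specimen jar with a black cap, 64 x 61 x 86 mm, between the robot and the mat.
- tin: Bystander: loose round pin tin, 55 mm in diameter, 23 mm high, on the desk behind the steriliser, before the computer tower (tower: front face about x = 0.64 m, 390 mm high).
- objective: Bystander: loose black spare lens, 62 mm in diameter, 37 mm high, beyond the compartment boxes.

How it is judged (in metres and radians):
On the way, in this order (a step that is already met when the one before it is completed fails the run):
1. the timer knob stands at its zero stop, the lid still shut (value of joint timer below 0.08 rad and value of joint lid below 0.12 rad), for 0.2 s.
2. the lid rests open on its stop, let go (value of joint lid above 1.76 rad and contact force between the fingers and steriliser below 0.2 N and velocity of joint lid between -0.2 and 0.2 rad/s), for 0.3 s.
3. the basket is lifted clear of the chamber with both tweezers, the lid still on its stop (value of joint lid above 1.76 rad and height (world z) of basket above 0.11 m and x of tweezers_a in the frame of basket between -0.036 and 0.036 m and y of tweezers_a in the frame of basket between -0.04 and 0.04 m and z of each of tweezers_a, tweezers_b in the frame of basket below 0.024 m and x of tweezers_b in the frame of basket between -0.036 and 0.036 m and y of tweezers_b in the frame of basket between -0.04 and 0.04 m), for 0.1 s.
4. the basket stands on the mat, let go, the lid still on its stop (x of corner_a in the frame of mat between -0.085 and 0.085 m and y of corner_a in the frame of mat between -0.0625 and 0.0625 m and x of corner_b in the frame of mat between -0.085 and 0.085 m and y of corner_b in the frame of mat between -0.0625 and 0.0625 m and x of corner_c in the frame of mat between -0.085 and 0.085 m and y of corner_c in the frame of mat between -0.0625 and 0.0625 m and x of corner_d in the frame of mat between -0.085 and 0.085 m and y of corner_d in the frame of mat between -0.0625 and 0.0625 m and contact force between basket and mat above 0.8 N and angle between basket's own z axis and vertical below 0.06 rad and contact force between the fingers and basket below 0.2 N and value of joint lid above 1.76 rad), for 0.2 s.
At the end, for the whole second after the job is handed in: The timer knob is within 0.08 rad of its zero stop, the lid is shut (below 0.04 rad), and the basket stands still on the mat, let go, all four corners within the mat's outline, tilted less than 0.06 rad, with both tweezers lying in it (value of joint timer below 0.08 rad and value of joint lid below 0.04 rad and x of corner_a in the frame of mat between -0.085 and 0.085 m and y of corner_a in the frame of mat between -0.0625 and 0.0625 m and x of corner_b in the frame of mat between -0.085 and 0.085 m and y of corner_b in the frame of mat between -0.0625 and 0.0625 m and x of corner_c in the frame of mat between -0.085 and 0.085 m and y of corner_c in the frame of mat between -0.0625 and 0.0625 m and x of corner_d in the frame of mat between -0.085 and 0.085 m and y of corner_d in the frame of mat between -0.0625 and 0.0625 m and contact force between basket and mat above 0.8 N and angle between basket's own z axis and vertical below 0.06 rad and x of tweezers_a in the frame of basket between -0.036 and 0.036 m and y of tweezers_a in the frame of basket between -0.04 and 0.04 m and z of each of tweezers_a, tweezers_b in the frame of basket below 0.024 m and x of tweezers_b in the frame of basket between -0.036 and 0.036 m and y of tweezers_b in the frame of basket between -0.04 and 0.04 m and linear speed of basket below 0.02 m/s and contact force between the fingers and basket below 0.2 N and contact force between the fingers and steriliser below 0.2 N); the robot touches nothing.
It fails at once if the lid is opened while the timer is not at zero (value of joint each of lid, timer above 0.12 rad).
It fails at once if the lid drops or is flung (faster than 3 rad/s) (velocity of joint lid above 3 rad/s or velocity of joint lid below -3 rad/s).
It fails at once if the jar, tin or spare lens is pushed more than 20 mm (distance of any of jar, tin, objective from where it was at the start of the episode above 0.02 m).
It also fails if it takes over 72 s, if anything falls off the work surface, if the arm or the gripper's body presses on something with over 40 N, if the wrist force passes 120 N, or if a joint passes its speed limit or range.

## Robot

A 7-joint arm with a two-finger parallel gripper is mounted at the origin on a cart in front of the work surface, level with it; the furniture and walls round the work are solid. World frame = base frame: x ahead of the robot, y to its left, z up, the work surface at z = 0. Lengths are in mm, angles in degrees, forces in N, time in s.
With the tool pointing down it reaches from about 400 to 850 mm from the base axis. Payload 6.9 kg.
Tool frame: the origin (TCP) lies at the centre of the arm's flange, where the gripper is bolted on; the fingertips stand 173 mm ahead of it and the grasp point (between the pads) lies 155 mm ahead of it (bot.tip_extent is the distance from the TCP to the fingertips, in mm); z points along the fingers, y is the line along which they close (so a half turn about z gives the same grasp; the last joint's range is limited). The gripper opens to 85 mm and grips with 20 to 120 N. Pads are 22 mm wide; open, the fingers measure 114 mm over their backs; the gripper's body (76 mm by 85 mm) begins 54 mm behind the grasp point. The pads swing forward as they close: fully open they stand 13 mm farther back than shut.
Start: joints at [-70.273, 29.078, -13.613, 85.955, 7.202, 65.827, -8.869], TCP at [147.858, 607.253, 404.675] pointing down, gripper open.
Joint ranges: [-176.47, 176.47], [-13.61, 117.27], [-81.72, 77.17], [0.22, 143.17], [-87.28, 267.28], [10, 112.55], [-165.47, 165.47]. Speed limits (degrees/s): [136.94, 136.94, 180, 180, 180, 180, 180].

## Interface

Orientations are given as [roll, pitch, yaw] about the fixed x, y, z axes, in that order (R = Rz(yaw) Ry(pitch) Rx(roll)).
In Python, from workcell import bot, status, cams gives the robot as it stands. Calls block until the motion is done:
- bot.move_to(position, orientation): joint-space move of the TCP to a pose.
- bot.move_linear(position, feed=150, rotation=None, f_stop=None): straight line of the TCP; rotation=None keeps the orientation; feed is the mean speed in mm/s. With f_stop (N) it stops when the force on the tool has changed by that much, and returns True; else False.
- bot.move_joints(angles): joint-space move.
- bot.set_gripper(opening, force=None): opening from 0.0 (shut) to 1.0 (fully open); force is the grip in N (None keeps the last); returns when the fingers have stopped.
- bot.dwell(seconds).
- bot.inverse_kinematics(position, orientation): joint angles nearest the present ones, or None.
- status.get_state(): the state.
- cams.snapshot(name): name is "side" or "top"; returns a dict with "color" (480x640x3 uint8, red, green, blue), "z_map" (480x640 float32, mm along the optical axis (not along the pixel's ray), 0 where there is no reading), "fx", "fy", "cx", "cy" (pixels), "extrinsics" (4x4, takes a point from world to camera coordinates). Camera axes: x right, y up, looking along -z (the intrinsics and any distortion apply to the point x, -y, -z); pixel columns grow to the right and rows downward; lengths in mm; the calibration is good to about 2 mm. A picture is of the moment at which its call begins.
A pose or a line that the arm cannot do raises bot.IKError and nothing moves.
- bot.hand_in(): hands the job in; it is judged then, once.
Trained networks look in the newest picture that a camera, given by its name, has taken for a name from the list of things; names that differ only in an ending like _2 or _b are one class to them, and where a whole thing is asked for, a point or a joint stands for the part that bears it (a point fixed in the world has none). Each returns a list of dicts, best first, with "confidence" (0 to 1); they miss things now and then, are a little off and sometimes report something else, mostly with a low value. They report only what shows in the picture. A call takes as long as a camera call.
- cams.outline_of(target, camera): "pixels" (480x640 bool, what is visible of it) and "position" ([column, row] in pixels, amid what is visible of it).
- cams.place_of(target, camera): "position" ([column, row] in pixels: a listed point, or the origin of a listed thing).
The state is a dict: "time_s": time; "joints": joint angles; "joint_vel": joint speeds; "joint_torque": joint torques, N m; "ee_pos": TCP position; "tool_rot": TCP orientation; "ft_force": force on the tool from outside, world axes, zero at the start; "moment": the same for the moment, N m; "opening": opening from 0.0 (shut) to 1.0 (fully open); "gripper_force": force on a finger pad.
Only numpy, scipy, OpenCV 4.12 (cv2) and the standard library are available. Lean on these libraries where they do the work, as an engineer would, in place of code of your own. Each camera call takes 0.05 s, during which the arm holds its last target. There are 200 camera calls.

## Working session

There is one attempt and no reset: what is moved stays moved. The work goes in short steps, each a Python script; the robot and the scene stay as the last script left them, time stands still between calls to the robot, and variables do not carry over. Pictures are saved under pics/ and viewed, at most 10 in all, crops included, and the job is handed in when it is done.

```bash
ls; mkdir -p pics; cat > h.py <<'E'
import numpy as np, cv2
from workcell import bot, status, cams
def ray(s,px):
    E=np.array(s["extrinsics"]);R,t=E[:3,:3],E[:3,3]
    d=np.array([(px[0]-s["cx"])/s["fx"],-(px[1]-s["cy"])/s["fy"],-1.0])
    return -R.T@t, R.T@d
def at_z(s,px,z):
    o,d=ray(s,px); return o+d*(z-o[2])/d[2]
def at_depth(s,px,r=1):
    u,v=int(round(px[0])),int(round(px[1])); w=s["z_map"][v-r:v+r+1,u-r:u+r+1]; w=w[w>0]
    o,d=ray(s,px); return o+d*np.median(w) if w.size else None
def cloud(s):
    E=np.array(s["extrinsics"]);R,t=E[:3,:3],E[:3,3]
    v,u=np.mgrid[0:480,0:640]; z=s["z_map"]
    P=np.stack([(u-s["cx"])/s["fx"]*z,-(v-s["cy"])/s["fy"]*z,-z],-1)
    return (P-t)@R
def save(s,n,box=None,k=1):
    im=s["color"][:,:,::-1]
    if box: im=im[box[1]:box[3],box[0]:box[2]]
    cv2.imwrite("pics/"+n,cv2.resize(im,None,fx=k,fy=k,interpolation=cv2.INTER_CUBIC))
E
python3 - <<'E'
from h import *
np.set_printoptions(precision=1,suppress=True)
for c in("top","side"):
    s=cams.snapshot(c); save(s,c+"0.png"); print(c,s["fx"],s["extrinsics"],[k for k in s])
    for n in["steriliser","lid_hinge","lid_grip","timer_grip","basket_grip","mat","jar","tin","objective"]:
        for r in cams.place_of(n,c)[:2]:
            print(n,round(r["confidence"],2),np.array(r["position"]),at_depth(s,r["position"]))
print(status.get_state())
E
```

```text
pics
workcell.py
top 436.75986021632093 [[   0.    -1.    -0.  -145.6]
 [   1.     0.     0.1 -535.8]
 [  -0.1   -0.     1.  -997.3]
 [   0.     0.     0.     1. ]] ['color', 'z_map', 'fx', 'fy', 'cx', 'cy', 'extrinsics']
steriliser 0.65 [407.1 285.3] [ 446.2 -317.   109.5]
lid_hinge 0.77 [414.4 254.7] [ 519.4 -354.4    1.3]
lid_grip 0.93 [396.6 330.3] [ 340.8 -313.     2.1]
timer_grip 0.72 [457.7 304.3] [ 409.8 -414.9  139.4]
mat 0.73 [209.5 224.3] [581.7 137.8   2.4]
mat 0.65 [457.3 306.9] [ 404.5 -414.2  138.7]
jar 0.96 [218.3 315. ] [373.   86.8  86.7]
tin 0.71 [381.8 232.2] [ 569.3 -273.7   21.1]
objective 0.91 [287.4 178. ] [690.6 -49.2  36.1]
side 434.7823822733692 [[  -0.9   -0.3   -0.   437.7]
 [   0.1   -0.5    0.8 -235.7]
 [  -0.3    0.8    0.5 -739.2]
 [   0.     0.     0.     1. ]] ['color', 'z_map', 'fx', 'fy', 'cx', 'cy', 'extrinsics']
steriliser 0.91 [365.3 236. ] [ 404.1 -198.8   86.2]
lid_hinge 0.91 [333.1 198.8] [ 567.1 -505.6    1.8]
lid_grip 0.82 [399.5 213.5] [ 343.4 -283.7  106.6]
timer_grip 0.54 [383.5 179.1] [ 403.7 -398.2  134.6]
timer_grip 0.23 [332.3 198.1] [ 570.9 -510.1    1.3]
mat 0.97 [229.6 357.5] [574.  141.    4.2]
jar 0.72 [348.9 372. ] [355.8 131.   30.4]
objective 0.64 [215.2 288.8] [686.8 -12.3  16.3]
{'time_s': 1.0, 'joints': array([-70.3,  29.1, -13.6,  86. ,   7.2,  65.8,  -8.9]), 'joint_vel': array([-0. ,  0. ,  0. , -0.1,  0.1, -0. , -0.1]), 'joint_torque': array([ -0. , -62. ,  -2.2, -25. ,   0. ,   0. ,   0. ]), 'ee_pos': array([147.8, 607.3, 404.7]), 'tool_rot': array([-180. ,   -0. ,  166.3]), 'ft_force': array([-0.4, -0.1,  0.1]), 'moment': array([-0., -0., -0.]), 'gripper_force': 0.0, 'opening': 1.0032462905964847}
```

View pics/top0.png

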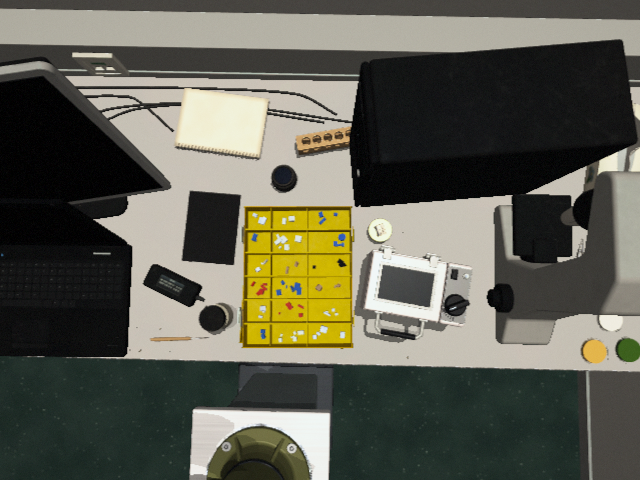

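View pics/side0.png

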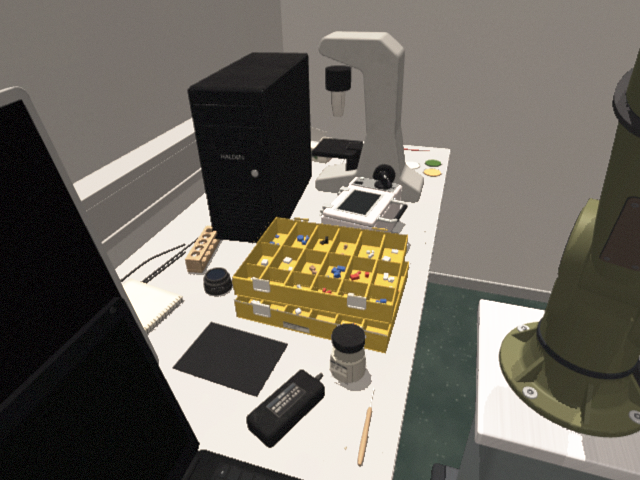

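```bash
python3 - <<'E'
from h import *
np.set_printoptions(precision=1,suppress=True)
s=cams.snapshot("top"); P=cloud(s); np.save("ptop.npy",P)
x,y,z=P[...,0],P[...,1],P[...,2]; ok=s["z_map"]>0
def rect(m):
    c=P[m][:,:2].astype(np.float32); return cv2.minAreaRect(c), len(c)
m=ok&(abs(z-106)<6)&(x>300)&(x<560)&(y<-180)&(y>-480); print("lid/col top",rect(m),np.median(z[m]))
m=ok&(z>117)&(z<150)&(x>340)&(x<480)&(y<-370)&(y>-480); print("knob",rect(m),P[m].mean(0))
g=s["color"].max(2)
m=ok&(z<8)&(g<70)&(x>450)&(x<720)&(y>50)&(y<240); print("mat",rect(m))
for n in("mat","timer_grip","tin"):
    r=cams.outline_of(n,"top")
    for q in r[:2]: print(n,q["confidence"],q["position"],rect(q["pixels"]&ok))
m=ok&(z>100)&(z<130)&(y>-150)&(y<100)&(x>400); print("boxes",rect(m))
for i in range(260,345,6): print(i,P[i,380:420:8,2])
E
python3 - <<'E'
from h import *
np.set_printoptions(precision=1,suppress=True)
s=cams.snapshot("top"); save(s,"crop.png",(355,230,485,350),6)
P=cloud(s);x,y,z=P[...,0],P[...,1],P[...,2]; ok=s["z_map"]>0
m=(ok&(z>95)&(z<150)&(x>300)&(x<560)&(y<-180)&(y>-480)).astype(np.uint8)
m=cv2.morphologyEx(m,cv2.MORPH_OPEN,np.ones((13,13)))
n,l,st,c=cv2.connectedComponentsWithStats(m); i=1+np.argmax(st[1:,4]); m=l==i
v,u=np.nonzero(m)
# project pixels to z=106
Q=np.array([at_z(s,(a,b),106.) for a,b in zip(u,v)]); 
print(cv2.minAreaRect(Q[:,:2].astype(np.float32)),len(Q))
# lid vs. col: white
E
```

```text
((441.5564880371094, -340.3757629394531), (216.28939819335938, 130.58641052246094), 81.47820281982422) 5452
```

View pics/crop.png

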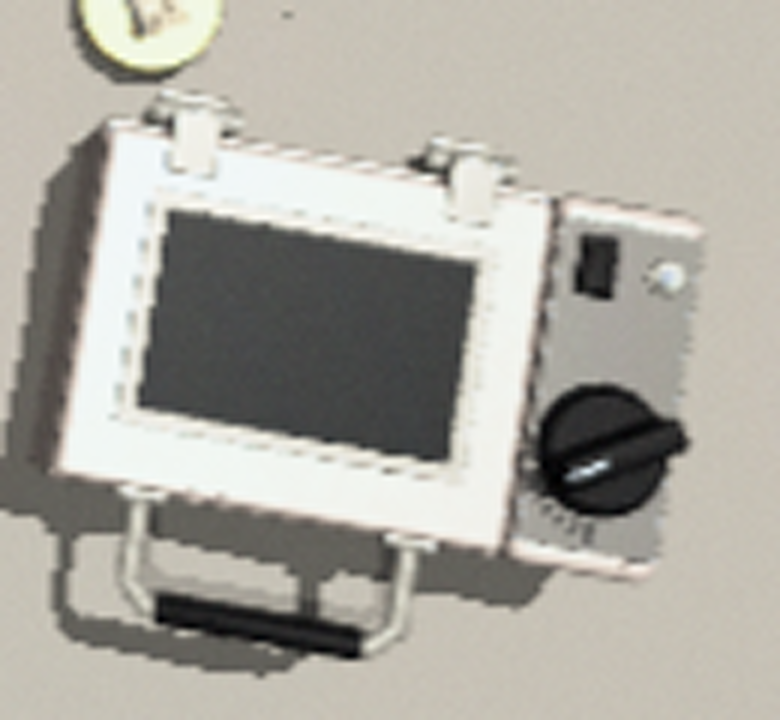

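```bash
python3 - <<'E'
from h import *
np.set_printoptions(precision=1,suppress=True)
s=cams.snapshot("top");P=cloud(s);x,y,z=P[...,0],P[...,1],P[...,2]; ok=s["z_map"]>0
m=ok&(z>129)&(z<150)&(x>370)&(x<450)&(y<-370)&(y>-450)
v,u=np.nonzero(m);Q=np.array([at_z(s,(a,b),139.) for a,b in zip(u,v)])[:,:2].astype(np.float32)
w,V=np.linalg.eigh(np.cov(Q.T)); print("bar",len(Q),Q.mean(0),cv2.minAreaRect(Q),np.degrees(np.arctan2(V[1,1],V[0,1])),w**.5, np.median(z[m]))
C=np.array([441.6,-340.4]);a=np.radians(-8.52);ex=np.array([np.cos(a),np.sin(a)]);ey=np.array([-ex[1],ex[0]])
d=P[...,:2]-C
m=ok&(s["color"].max(2)<60)&((d@ex)<-80)&((d@ex)>-125)&(abs(d@ey-27)<60)
m2=ok&(z>85)&(z<115)&((d@ex)<-90)&((d@ex)>-125)
for mm in(m2,m2&(s["color"].max(2)<70)):
    v,u=np.nonzero(mm);Q=np.array([at_z(s,(a_,b),104.) for a_,b in zip(u,v)])[:,:2]; Qs=(Q-C)@np.array([ex,ey]).T
    print("handle",len(Q),Q.mean(0),Qs.mean(0),np.percentile(Qs,[2,98],axis=0), z[mm].mean(), np.polyfit(Qs[:,1],Qs[:,0],1))
r=cams.outline_of("mat","top")[0];v,u=np.nonzero(r["pixels"])
Q=np.array([at_z(s,(a_,b),3.) for a_,b in zip(u,v)])[:,:2].astype(np.float32);print("mat",cv2.minAreaRect(Q))
# obstacles
def mx(t,x0,x1,y0,y1):
    m=ok&(x>x0)&(x<x1)&(y>y0)&(y<y1); print(t,np.percentile(z[m],[50,90,99]) if m.any() else None)
mx("right of knob 460-480",300,520,-482,-458);mx("480-500",300,520,-500,-482);mx("500-520",300,520,-520,-500);mx("520-600",300,620,-600,-520)
mx("left of mat 200-230",450,700,205,230);mx("230-260",450,700,230,260);mx("260-300",400,700,260,300)
mx("box",400,620,-120,50); mx("tower",620,660,-500,-250);mx("tower2",590,620,-500,-250)
J0=status.get_state()["joints"]
knob=[409,-416,300]
for n,p,ys in[("knob",[409,-416,295],[-70,110,-8.5,171.5]),("h0",[341,-312,255],[81.5,-98.5]),("h90",[510,-322,421],[81.5,-98.5]),("h105",[553,-330,415],[81.5,-98.5]),("bas",[446,-313,233],[81.5,-98.5]),("basup",[446,-313,400],[81.5,-98.5]),("mat",[576,136,225],[-3.8,176.2]),("matup",[576,136,400],[-3.8,176.2])]:
    for yw in ys:
        q=bot.inverse_kinematics(p,[180,0,yw]); print(n,yw,q if q is None else np.array(q))
E
```

```text
bar 139 [ 408.1 -415.3] ((408.0732727050781, -415.30731201171875), (13.062444686889648, 45.1531982421875), 22.7352352142334) 111.4756599152588 [ 3.7 12.7] 138.8642206907923
handle 617 [ 360.8 -157.5] [-107.   168.9] [[-123.   -18.1]
 [ -91.4  434.5]] 99.33814363913781 [  -0.  -100.7]
handle 247 [ 354.4 -201.3] [-106.8  124.6] [[-122.3   -6.7]
 [ -97.9  436.8]] 100.91712175580842 [  -0.  -102.2]
mat ((575.3487548828125, 134.366455078125), (129.35940551757812, 174.2462615966797), 86.50355529785156)
right of knob 460-480 [0.9 3.6 5.8]
480-500 [  1.6  81.6 105.5]
500-520 [  2.1 105.6 115.9]
520-600 [312.6 440.5 442.6]
left of mat 200-230 [  2.4 271.8 347.5]
230-260 [113.6 353.3 397.3]
260-300 [164.9 402.6 444.1]
box [ 61.2  95.9 104.9]
tower [270.2 388.4 390.5]
tower2 [ 1.2  4.1 22.5]
knob -70 [  8.   47.8  65.9 101.4 -48.5  64.6 -69.8]
knob 110 [ 25.   34.3  29.1 101.2 -20.9  49.9  83.5]
knob -8.5 [  8.   47.8  65.9 101.4 -48.5  64.6  -8.3]
knob 171.5 [ 24.   34.6  30.8 101.2 -22.2  50.3 146.2]
h0 81.5 [ 10.9  32.7  43.2 121.4 -35.8  39.2  69.9]
h0 -98.5 [  0.3  43.1  65.9 121.5 -52.7  51.7 -90.6]
h90 81.5 [  0.7  34.   51.5  88.5 -27.6  71.   48. ]
h90 -98.5 [  -4.6   39.8   66.    88.5  -37.1   76.1 -122.9]
h105 81.5 [ -0.4  40.3  57.1  82.4 -34.1  75.7  50.3]
h105 -98.5 [  -3.1   44.    65.9   82.4  -40.2   79.3 -124.5]
bas 81.5 [ 15.2  36.2  27.1 110.5 -25.2  39.2  49.2]
bas -98.5 [ -3.5  51.5  65.9 110.7 -56.7  58.7 -99.3]
basup 81.5 [  5.4  26.6  41.5  99.  -19.7  61.8  44.8]
basup -98.5 [  -6.    35.5   66.    99.1  -34.7   68.7 -119. ]
mat -3.8 [-32.   39.9  26.8 103.6 -25.4  42.5 -85.3]
mat 176.2 [-10.9  37.1  -7.5 103.3   7.1  40.   63.8]
matup -3.8 [-35.8  29.1  32.5  92.  -16.9  63.9 -92.9]
matup 176.2 [-14.4  26.   -1.9  91.7   0.9  62.3  69.6]
```

```bash
cat >> h.py <<'E'
a=np.radians(-8.5);C=np.array([441.6,-340.4])
ex=np.array([np.cos(a),np.sin(a)]);ey=np.array([-ex[1],ex[0]])
def S(x,y,z): return np.r_[C+x*ex+y*ey,z]
KN=np.array([408.2,-415.5])
def st(t=""):
    q=status.get_state(); print(t,round(q["time_s"],1),"p",q["ee_pos"].round(1),"r",q["tool_rot"].round(1),"F",q["ft_force"].round(1),"M",q["moment"].round(2),"op",round(q["opening"],3),"gf",round(q["gripper_force"],1)); return q
E
python3 - <<'E'
from h import *
P=np.load("ptop.npy");m=(P[...,1]>150)&(P[...,1]<420)&(P[...,2]>120)&(P[...,2]<600)
p=P[m]; 
for y0 in range(180,420,30):
    q=p[(p[:,1]>y0)&(p[:,1]<y0+30)]
    if len(q)>5: print(y0,np.percentile(q[:,0],[1,99]).round(),np.percentile(q[:,2],[1,99]).round())
m=(P[...,1]<-490)&(P[...,2]>140)&(P[...,2]<600);p=P[m];print("scope minx,maxy",np.percentile(p[:,0],[.5,99]),np.percentile(p[:,1],99.5))
bot.move_to([330,300,470],[180,0,140])
bot.move_to([400,-330,400],[180,0,112])
bot.set_gripper(0.5,30)
bot.move_to([*KN,330],[180,0,112])
st("above")
s=cams.snapshot("side");save(s,"knob.png",(280,100,480,250),4)
E
```

```text
180 [896. 972.] [126. 265.]
210 [667. 971.] [125. 493.]
240 [661. 971.] [127. 496.]
270 [656. 971.] [127. 495.]
300 [547. 971.] [128. 466.]
330 [543. 971.] [128. 421.]
360 [542. 971.] [125. 379.]
390 [542. 971.] [123. 338.]
scope minx,maxy [399.18008957 970.6110187 ] -491.23538955945463
above 6.0 p [ 407.8 -416.1  329.2] r [-1.799e+02 -1.000e-01  1.119e+02] F [-0.3 -0.   0.2] M [ 0.02 -0.02 -0.03] op 0.506 gf 0.0
```

View pics/knob.png

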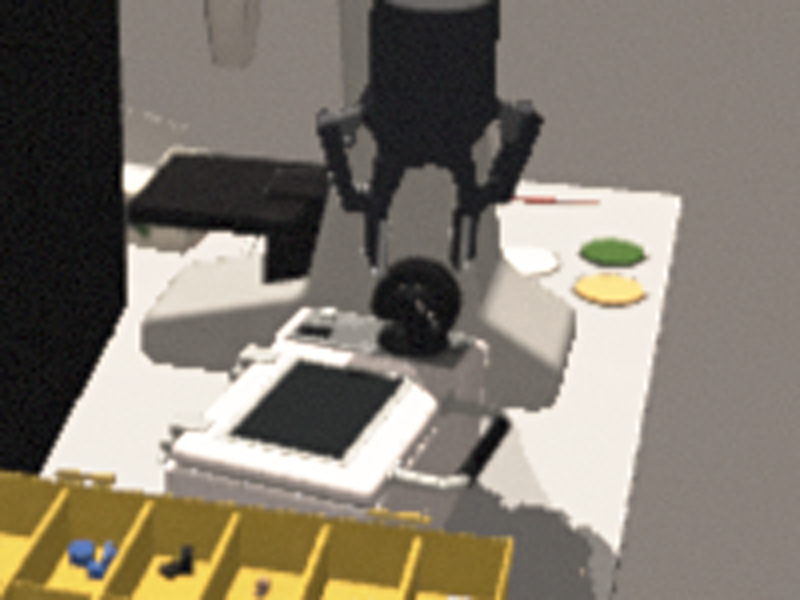

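The picture shows the gripper straddling the knob (crop about 415,300) with the knob bar between the fingers, and the lid handle free at (490,445).

```bash
python3 - <<'E'
from h import *
print(bot.move_linear([*KN,291],feed=100,rotation=[180,0,112],f_stop=8)); st("down")
bot.set_gripper(0,30); st("grip")
m0=status.get_state()["moment"][2]
for yw in (127,142,157,167,171.5,174):
    bot.move_linear([*KN,291],feed=60,rotation=[180,0,yw]); q=st(yw)
    if abs(q["moment"][2]-m0)>0.8: print("stop"); break
bot.set_gripper(0.5); bot.dwell(0.2); st("rel")
bot.move_linear([*KN,360],feed=200)
bot.move_to([330,-300,330],[180,0,81.5])
s=cams.snapshot("top");save(s,"k2.png",(355,230,485,350),6); st()
E
```

```text
False
down 6.6 p [ 408.4 -415.3  291.6] r [180.   0. 112.] F [-0.2  0.2  0.7] M [-0.01 -0.03 -0.05] op 0.5 gf 0.0
grip 7.0 p [ 407.8 -416.   291.9] r [1.80e+02 1.00e-01 1.12e+02] F [-2.4  1.   5.9] M [ 0.09  0.52 -0.07] op 0.135 gf 33.1
127 7.4 p [ 407.5 -416.1  291.9] r [-1.800e+02  1.000e-01  1.268e+02] F [-4.3 -0.8  7.3] M [0.1  0.77 0.  ] op 0.134 gf 33.3
142 7.8 p [ 407.3 -416.3  291.8] r [-180.     0.   141.7] F [-4.7  0.4  8.5] M [-0.04  0.9   0.06] op 0.136 gf 33.3
157 8.2 p [ 407.2 -416.5  291.8] r [-179.9    0.   156.7] F [-4.7 -0.5  7.5] M [-0.12  0.98  0.04] op 0.134 gf 33.3
167 8.5 p [ 407.1 -416.6  291.9] r [-179.9    0.   166.7] F [-4.2 -0.7  7.5] M [-0.22  0.94 -0.01] op 0.132 gf 33.3
171.5 8.8 p [ 407.1 -416.7  291.8] r [-179.9   -0.   171.2] F [-5.6 -1.4  6.8] M [-0.32  0.97  0.05] op 0.133 gf 33.3
174 9.0 p [ 407.  -416.8  291.9] r [-179.9    0.   173.6] F [-5.7 -1.2  7.4] M [-0.24  0.96 -0.75] op 0.131 gf 38.2
rel 9.6 p [ 408.3 -415.4  290.9] r [180.  -0. 174.] F [-0.2  0.   0. ] M [-0.03 -0.02 -0.02] op 0.496 gf 0.0
 11.4 p [ 330.2 -300.3  329.9] r [-180.     0.    81.6] F [0.  1.2 0.6] M [-0.   -0.05  0.03] op 0.5 gf 0.0
```

View pics/k2.png

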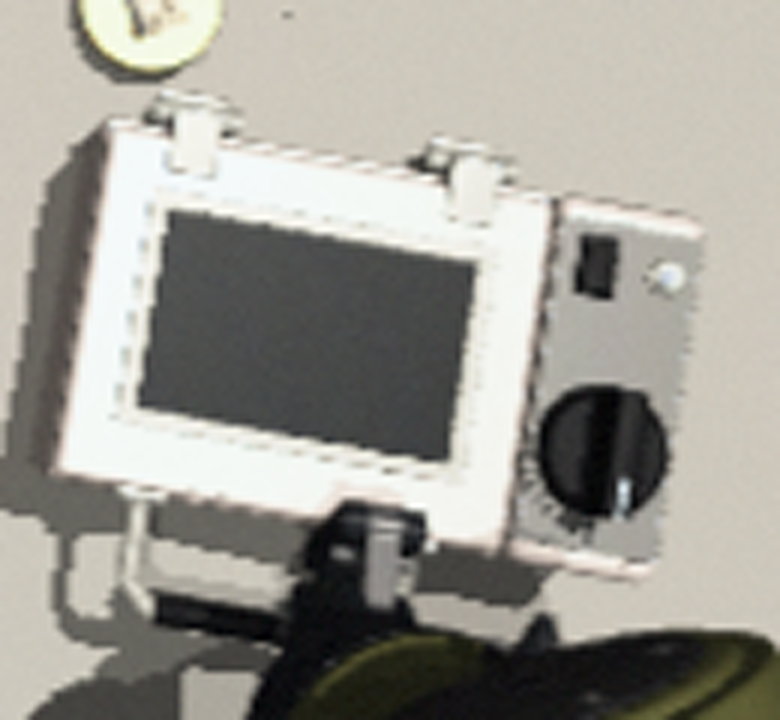

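Image: the knob's white line is now at the front (crop 622,490), bar along the steriliser's x; the lid is shut, and the handle at (260,625) is in place.

```bash
cat >> h.py <<'E'
def H(t,dx=0,dz=0):
    p=t+np.arctan2(4,170); return S(66-170*np.cos(p)+dx,27,96+170*np.sin(p)+155+dz)
DN=[180,0,81.5]
E
python3 - <<'E'
from h import *
s=cams.snapshot("top"); print("handle px->",at_z(s,(398,334),104),"model",H(0))
bot.set_gripper(0.33,25)
bot.move_to(H(0)+[0,0,60],DN)
print(bot.move_linear(H(0),feed=100,rotation=DN,f_stop=6)); st("down")
s=cams.snapshot("side");save(s,"hand.png",(300,120,460,240),5)
E
```

```text
handle px-> [ 343.31992306 -299.29713415  104.        ] model [ 342.77972692 -298.33134578  254.99889319]
False
down 12.8 p [ 342.7 -298.7  255.4] r [180.    0.   81.5] F [0.5 0.  0.4] M [ 0.02 -0.03  0.03] op 0.334 gf 0.0
```

View pics/hand.png

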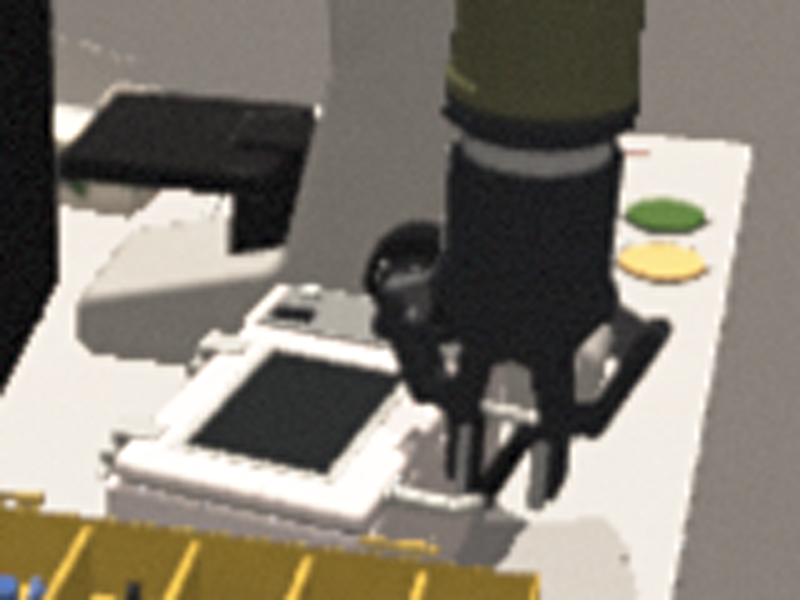

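The fingers straddle the bow handle (crop 505,460), the inner finger clear of the lid edge.

```bash
python3 - <<'E'
from h import *
bot.set_gripper(0,25); st("grip")
N=11
for i in range(1,N+1):
    t=1.83*i/N
    hit=bot.move_linear(H(t),feed=110,rotation=DN,f_stop=30 if i<N else 15); q=st(f"{t:.2f} {hit}")
    if hit: break
E
```

```text
grip 13.1 p [ 343.2 -298.5  255.6] r [179.9   0.   81.5] F [ 1.6 -0.4  5.3] M [ 0.06 -0.3  -0.  ] op 0.13 gf 24.8
0.17 False 13.5 p [ 346.  -298.8  283.1] r [1.799e+02 1.000e-01 8.150e+01] F [ 3.1 -1.9 -2.9] M [-0.43 -0.49 -0.03] op 0.129 gf 24.5
0.33 False 13.9 p [ 353.  -299.9  309.8] r [-180.     0.    81.5] F [ 1.2 -2.6 -3.6] M [-0.59 -0.08 -0.02] op 0.127 gf 24.4
0.50 False 14.3 p [ 364.1 -301.7  335.3] r [-179.9    0.    81.5] F [-4.9 -2.7  0.8] M [-0.48  1.07 -0.01] op 0.128 gf 24.5
0.67 False 14.7 p [ 378.8 -304.1  358.3] r [-1.798e+02 -1.000e-01  8.140e+01] F [-9.2 -0.7  4. ] M [-0.11  2.16  0.01] op 0.129 gf 24.7
0.83 False 15.1 p [ 396.8 -307.2  378.9] r [-1.796e+02 -1.000e-01  8.130e+01] F [-16.2   1.3  14.3] M [ 0.55  3.58 -0.04] op 0.127 gf 25.4
1.00 False 15.5 p [ 420.  -310.8  396.8] r [-1.798e+02 -1.000e-01  8.140e+01] F [-16.    5.7  24. ] M [ 1.14  3.4  -0.01] op 0.13 gf 26.7
1.16 False 15.9 p [ 446.4 -314.7  410.4] r [-1.80e+02 -1.00e-01  8.14e+01] F [-11.3   4.2  26.3] M [ 1.14  2.31 -0.04] op 0.124 gf 27.2
1.33 False 16.4 p [ 474.5 -318.8  418.7] r [179.8   0.   81.5] F [-5.1  2.7 19.4] M [0.58 1.08 0.01] op 0.128 gf 27.2
1.50 False 16.8 p [ 502.9 -322.9  421.6] r [1.798e+02 1.000e-01 8.150e+01] F [-0.3 -1.3 11.8] M [-0.1   0.26 -0.07] op 0.126 gf 27.1
1.66 False 17.2 p [ 530.9 -327.2  419.8] r [1.799e+02 1.000e-01 8.150e+01] F [ 0.3 -3.3  6.1] M [-0.45  0.07 -0.09] op 0.135 gf 27.1
1.83 True 17.5 p [ 558.6 -331.5  413.6] r [-1.799e+02  1.000e-01  8.150e+01] F [-0.1  0.8  6.5] M [ 0.21  0.33 -0.07] op 0.126 gf 27.4
```

```bash
python3 - <<'E'
from h import *
np.set_printoptions(precision=1,suppress=True)
bot.set_gripper(0.33); st("rel")
p=status.get_state()["ee_pos"]
bot.move_linear(p+[0,0,60],feed=150)
bot.move_to([330,-120,440],DN); bot.dwell(0.2); st()
s=cams.snapshot("top");save(s,"b.png",(355,210,485,350),4.2)
P=cloud(s); d=(P[...,:2]-C)@np.array([ex,ey]).T; z=P[...,2];ok=s["z_map"]>0
for n in("basket_grip","lid_grip","basket","corner_a","tweezers_a"):
    for r in cams.place_of(n,"top")[:3]:
        w=at_depth(s,r["position"]); print(n,round(r["confidence"],2),np.array(r["position"]),w, (w[:2]-C)@np.array([ex,ey]).T)
E
```

```text
rel 17.8 p [ 558.6 -331.4  413.3] r [-179.8    0.1   81.5] F [0.1 0.8 0.7] M [-0. -0.  0.] op 0.331 gf 0.0
 19.8 p [ 330.7 -120.4  440.2] r [180.    0.1  81.4] F [ 0.1  0.6 -0.1] M [ 0.1  0.  -0. ] op 0.329 gf 0.0
basket_grip 0.82 [402.6 292.3] [ 430.9 -311.9   85.3] [-14.8  26.6]
lid_grip 0.93 [432.5 220.2] [ 602.9 -396.8    4.2] [167.8 -31.9]
lid_grip 0.35 [398.1 291.2] [ 433.  -302.2   84.8] [-14.1  36.6]
basket 0.58 [398.4 289.2] [ 437.3 -303.6   80. ] [-9.7 35.8]
corner_a 0.93 [370.5 269.2] [ 479.3 -240.9   91.2] [ 22.5 104. ]
corner_a 0.69 [432.1 282.9] [ 453.1 -387.8   36.6] [ 18.4 -45.2]
corner_a 0.68 [365.9 300.2] [ 412.2 -231.7   91.9] [-45.1 103.1]
tweezers_a 0.6 [399.1 287.1] [ 441.8 -315.3   19.8] [-3.6 24.9]
tweezers_a 0.58 [396.1 305. ] [ 400.3 -308.6   20. ] [-45.5  25.4]
```

View pics/b.png

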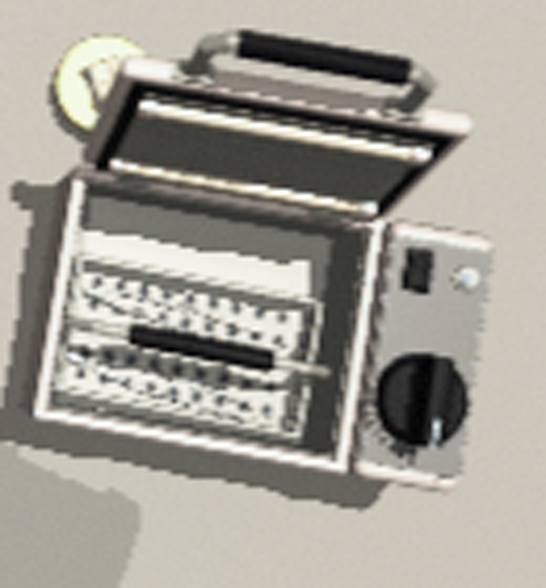

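Lid stands open on its stop; the basket lies in the chamber with its sleeve centred at crop (201,346), i.e. pixel (403,292).

```bash
python3 - <<'E'
from h import *
np.set_printoptions(precision=1,suppress=True)
P0=np.load("ptop.npy");m=(P0[...,2]>80)&(P0[...,2]<130)&(P0[...,0]>470)&(P0[...,0]<700)&(P0[...,1]<115)&(P0[...,1]>0)
print("box left edge",np.percentile(P0[m][:,1],[90,99,99.8]))
s=cams.snapshot("top");P=cloud(s);d=(P[...,:2]-C)@np.array([ex,ey]).T;z=P[...,2]
m=(s["z_map"]>0)&(z>72)&(z<97)&(abs(d[...,0]+15)<20)&(abs(d[...,1]-27)<45)&(s["color"].max(2)<60)
v,u=np.nonzero(m);Q=np.array([at_z(s,(a_,b),83.) for a_,b in zip(u,v)])[:,:2].astype(np.float32)
r=cv2.minAreaRect(Q);print(len(Q),Q.mean(0),r,np.median(z[m]))
G=np.array(r[0])
bot.move_to([*G,330],DN)
print(bot.move_linear([*G,233],feed=120,rotation=DN,f_stop=8)); st("down")
bot.set_gripper(0,40); st("grip")
bot.move_linear([*G,300],feed=80); q=st("up1")
bot.move_linear([*G,405],feed=120); bot.dwell(0.2); st("up2")
s=cams.snapshot("side");save(s,"lift.png",(280,60,480,210),4)
E
```

```text
box left edge [40.3 42.  42.4]
156 [ 430.4 -311.8] ((430.56134033203125, -312.0247497558594), (73.8818588256836, 10.16946792602539), 80.53446197509766) 84.00186426420692
False
down 22.0 p [ 430.7 -312.2  233.7] r [179.9   0.   81.5] F [-0.6  0.1  0.9] M [-0. -0. -0.] op 0.333 gf 0.0
grip 22.3 p [ 430.8 -312.3  233.8] r [179.9   0.   81.5] F [0.4 1.1 6.4] M [ 0.2 -0.1 -0.1] op 0.123 gf 39.0
up1 23.3 p [ 430.5 -311.8  299.6] r [-180.    -0.    81.5] F [-0.7 -0.4 -3.2] M [ 0.  0. -0.] op 0.122 gf 38.9
up2 24.5 p [ 430.5 -311.9  404.4] r [-179.9   -0.    81.5] F [ 0.4 -0.5 -2.4] M [ 0. -0. -0.] op 0.123 gf 39.0
```

View pics/lift.png

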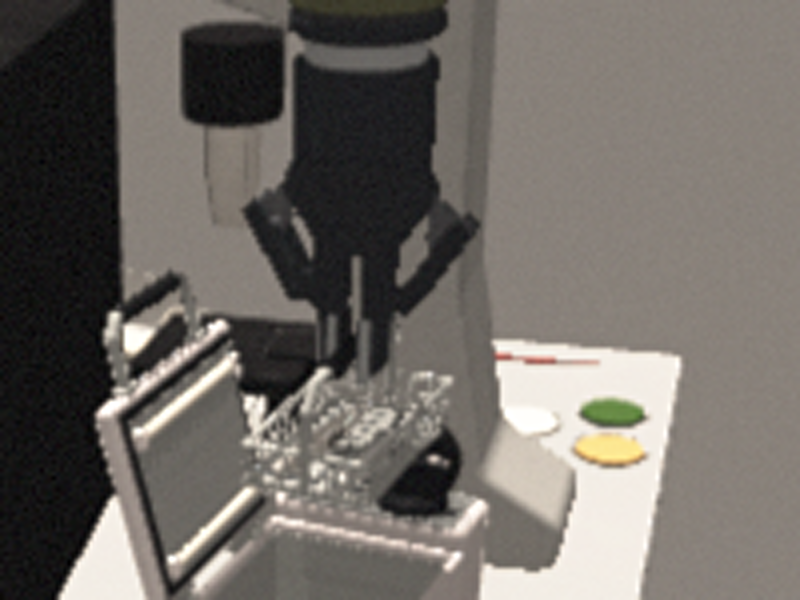

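The basket hangs level in the grip (crop 350,440), clear of the chamber, the lid still open behind it.

```bash
python3 - <<'E'
from h import *
np.set_printoptions(precision=1,suppress=True)
M=[572,131]
bot.move_linear([480,-90,405],feed=220,rotation=[180,0,130])
bot.move_linear([*M,405],feed=200,rotation=[180,0,176.4])
bot.move_linear([*M,245],feed=150); bot.dwell(0.2);st("pre")
print(bot.move_linear([*M,216],feed=30,f_stop=3)); st("down")
s=cams.snapshot("side");save(s,"set.png",(120,230,320,380),4)
E
```

```text
pre 28.5 p [572.2 131.  245.7] r [180.    0.1 176.4] F [ 0.2 -0.4 -3. ] M [-0.1 -0.1  0. ] op 0.122 gf 39.0
True
down 29.2 p [571.9 130.9 222.9] r [180.   -0.  176.4] F [-0.9  0.3  6.7] M [0.1 0.1 0. ] op 0.121 gf 39.9
```

View pics/set.png

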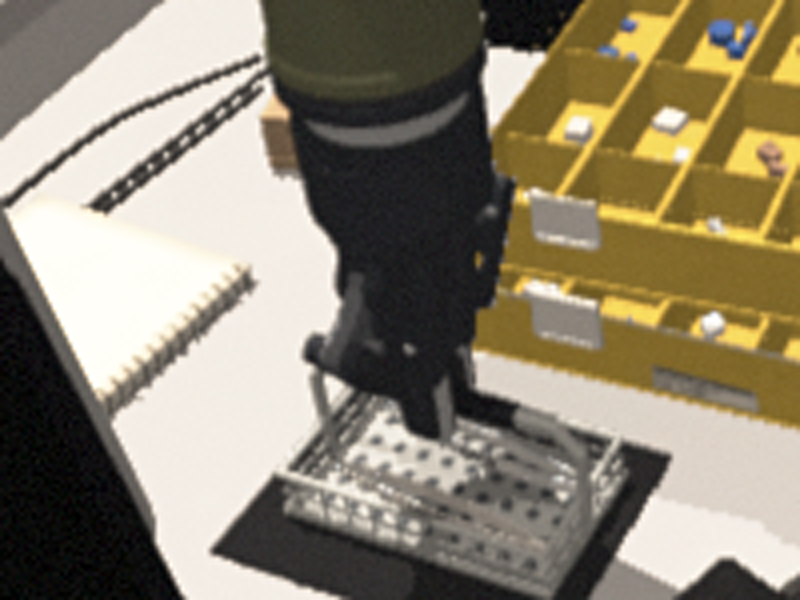

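The basket stands on the mat (crop 455,490), dark margin visible all round, both tweezers inside.

```bash
python3 - <<'E'
from h import *
np.set_printoptions(precision=1,suppress=True)
bot.set_gripper(0.33); st("rel")
p=status.get_state()["ee_pos"]
bot.move_linear(p+[0,0,30],feed=100); bot.move_linear([*p[:2],405],feed=250)
bot.move_linear([480,-90,440],feed=300,rotation=[180,0,130])
bot.move_to([440,-290,480],DN); st()
s=cams.snapshot("top");P=cloud(s);z=P[...,2]
m=(s["z_map"]>0)&(z>12)&(z<40)&(abs(P[...,0]-572)<95)&(abs(P[...,1]-131)<62)
Q=P[m][:,:2].astype(np.float32);print("basket",cv2.minAreaRect(Q),np.percentile(Q,[.5,99.5],axis=0),len(Q))
for n in("basket_grip","tweezers_a","mat"):
    for r in cams.place_of(n,"top")[:3]: print(n,round(r["confidence"],2),at_depth(s,r["position"]))
r=cams.outline_of("lid_grip","top"); print([(q["confidence"],q["position"],at_depth(s,q["position"])) for q in r[:2]])
E
```

```text
rel 29.6 p [571.4 131.1 221.9] r [-180.    -0.2  176.4] F [0.1 0.3 0.7] M [-0.1  0.  -0. ] op 0.329 gf 0.0
 32.6 p [ 441.4 -288.3  479.1] r [-179.9   -0.1   81.8] F [ 0.1  0.2 -0.3] M [ 0.  -0.1 -0.1] op 0.333 gf 0.0
basket ((570.2239379882812, 131.341064453125), (77.33833312988281, 138.82565307617188), 86.12371826171875) [[501.7  89.1]
 [640.  172.8]] 524
basket_grip 0.75 [571.3 136.   69.9]
tweezers_a 0.56 [567.5 129.8  73.6]
tweezers_a 0.54 [567.1 104.3   9. ]
[(0.82, [413.9, 236.8], array([ 538.9, -311.1,  208.2])), (0.17, [210.4, 226.4], array([576.1, 134.2,   6.8]))]
```

```bash
python3 - <<'E'
from h import *
R=[[530.9,-327.2,419.8],[502.9,-322.9,421.6],[474.5,-318.8,418.7],[446.4,-314.7,410.4],[420,-310.8,396.8],[396.8,-307.2,378.9],[378.8,-304.1,358.3],[364.1,-301.7,335.3],[353,-299.9,309.8],[346,-298.8,283.1]]
bot.move_linear([558.6,-331.4,475],feed=200,rotation=DN)
print(bot.move_linear([558.6,-331.4,413.5],feed=80,f_stop=6)); st("at")
bot.set_gripper(0,25); st("grip")
for r in R:
    hit=bot.move_linear(r,feed=90,rotation=DN,f_stop=38); st(f"{hit}")
    if hit: break
else:
    print(bot.move_linear(H(0,dz=-2),feed=60,rotation=DN,f_stop=15)); st("shut")
E
```

```text
False
at 34.6 p [ 558.6 -331.6  414. ] r [180.    0.   81.5] F [ 0.1 -0.1  0.4] M [-0.01  0.01 -0.01] op 0.331 gf 0.0
grip 34.8 p [ 558.3 -331.6  414.2] r [180.    0.   81.5] F [-1.1  1.6  3.1] M [0.21 0.44 0.  ] op 0.127 gf 24.5
False 35.3 p [ 531.1 -327.3  420.2] r [179.9   0.   81.5] F [ 0.8 -0.8  3.4] M [-0.32 -0.41 -0.05] op 0.124 gf 24.9
False 35.8 p [ 503.2 -323.   421.4] r [-180.     0.    81.5] F [ 0.1 -2.3 -1.6] M [-0.53 -0.13 -0.09] op 0.133 gf 24.8
False 36.2 p [ 474.9 -318.7  418.1] r [-180.    -0.    81.5] F [ 1.6 -3.6 -8.9] M [-0.73 -0.23 -0.06] op 0.125 gf 24.7
False 36.7 p [ 447.1 -314.5  410.3] r [180.   -0.   81.5] F [ 2.8 -2.5 -9.5] M [-0.51 -0.58 -0.05] op 0.127 gf 24.9
False 37.2 p [ 420.6 -310.5  396.9] r [180.   -0.   81.5] F [ 4.  -0.1 -6.8] M [ 0.05 -0.84 -0.02] op 0.13 gf 24.9
False 37.7 p [ 397.  -306.9  378.9] r [180.   -0.   81.5] F [ 4.   1.8 -5.8] M [ 0.27 -0.93 -0.05] op 0.128 gf 24.9
False 38.1 p [ 378.6 -304.2  358.6] r [-180.    -0.    81.5] F [ 0.2  2.1 -0.9] M [ 0.47 -0.1  -0.05] op 0.126 gf 25.2
False 38.6 p [ 363.9 -301.9  335.6] r [-179.9   -0.    81.5] F [-2.3  2.3 -0.9] M [ 0.48  0.32 -0.02] op 0.126 gf 25.5
False 39.0 p [ 353.  -300.2  310.2] r [-180.     0.    81.5] F [-2.8  1.3 -0.2] M [ 0.21  0.47 -0.03] op 0.124 gf 25.8
False 39.5 p [ 346.1 -299.1  283.5] r [-180.     0.    81.5] F [-2.7  0.4 -0.1] M [ 0.03  0.37 -0.03] op 0.124 gf 26.1
True
shut 40.0 p [ 343.2 -298.7  255.6] r [179.9   0.   81.5] F [-0.2  0.1  4.3] M [ 0.   -0.03 -0.06] op 0.126 gf 27.4
```

```bash
python3 - <<'E'
from h import *
bot.set_gripper(0.33); bot.dwell(0.2); st("rel")
bot.move_linear(H(0)+[0,0,120],feed=150); bot.move_to([330,-60,440],DN); st()
s=cams.snapshot("top"); save(s,"end.png",(160,160,500,360),2.35)
P=cloud(s);d=(P[...,:2]-C)@np.array([ex,ey]).T;z=P[...,2];ok=s["z_map"]>0
f=ok&(abs(d[...,1]-27)<60)
for x0,x1 in((-64,-50),(40,60)): print(x0,np.median(z[f&(d[...,0]>x0)&(d[...,0]<x1)]))
for n in("jar","tin","objective"):
    for r in cams.place_of(n,"top")[:1]: print(n,at_depth(s,r["position"]).round(1))
E
```

```text
rel 40.5 p [ 342.5 -298.1  255.1] r [-179.9   -0.    81.5] F [-0.2  0.3 -1.1] M [-0.01 -0.   -0.04] op 0.33 gf 0.0
 42.6 p [330.  -60.2 439.8] r [-180.     0.    81.5] F [ 0.4 -0.4  0.7] M [-0.03 -0.01 -0.  ] op 0.331 gf 0.0
-64 106.63509723935842
40 107.25204369832828
jar [368.6  81.4  85.8]
tin [ 574.4 -268.    22.8]
objective [690.5 -40.8  36.1]
```

View pics/end.png

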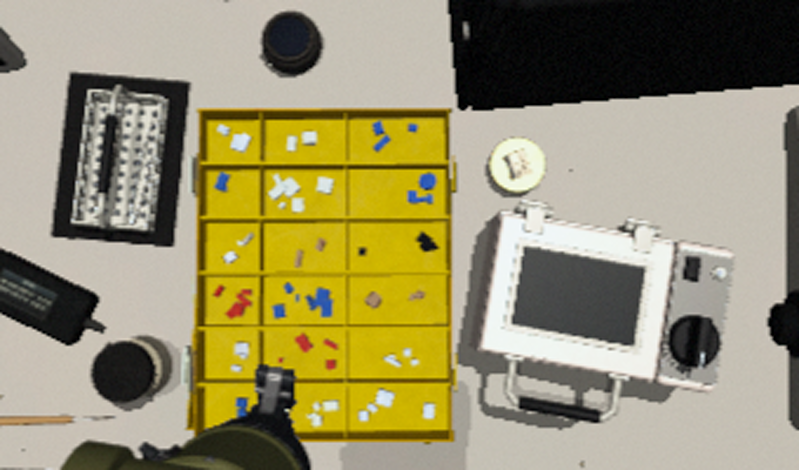

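Lid shut (crop 580,295), knob at zero (695,345), basket inside the mat (120,160), jar, tin and lens where they were.

```bash
python3 -c "
from workcell import bot
print(bot.hand_in())"
```

```text
the job is handed in; nothing more can be done
None
```

I handed the job in at about 43 s. The timer is at its zero stop, the lid was lowered by hand and is shut, and the basket stands let go inside the mat's edges with both tweezers last seen in it at set-down; jar, tin and spare lens show no visible move.

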